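# Load the battery charging lane and switch it on with the isolator key

## Task

Put the two flat battery packs (orange tops) one after the other into the open upper end of the sloped charging lane, upright and lengthwise, so that they slide down under the copper rails, the first right down to the red stop and the second up against it; set them down in the lane, do not drop them. Only then take the red key from its wooden rest, push it fully home in the grey key switch with the switch still off, turn it clockwise as far as it goes to on, and let go, leaving the key in. Do not disturb the charged pack (green top) or the other things lying about.

Things in the scene. Friction and masses are not known exactly. Their poses are not given: they have to be found in the camera images.
- flat_a_center (a point): Flat battery pack A, to be loaded: a plain block 100 x 56 x 62 mm (long, wide, high), about 0.42 kg, black with an orange top, lying upright on the table; its origin is the block's centre, half-way up (31 mm above its underside); x along the 100 mm length, y across the 56 mm width, z up.
- flat_b_center (a point): Flat battery pack B, to be loaded, identical to A; its origin is the block's centre, half-way up (31 mm above its underside); x along the 100 mm length, y across the 56 mm width, z up. Either may go first.
- charged_center (a point): Charged battery pack, the same block but with a green top: to be left alone; its origin is the block's centre, half-way up (31 mm above its underside); x along the 100 mm length, y across the 56 mm width, z up.
- lane: Sloped lane of free-turning rollers on the charging rack, tilted 18 degrees, fixed to the table. Origin on its floor (the rollers' tops) at the middle of the red stop's face (low end); x uphill along the lane, y across, z square to it. 385 mm long. In place, a pack's centre is at x = 50 mm (first) or 150 mm (second), 31 mm above the floor. The yellow charger, 123 mm high, is beyond the stop.
- bay (a point): Middle of the open loading bay, on the lane floor, 300 mm uphill of the stop and about 128 mm above the table; axes as the lane's. The bay is open above from 85 mm downhill to 85 mm uphill of this point. Side walls: inner faces at y = +-33 mm, 4 mm thick, tops 10 mm above the floor. A pack let go here slides down by itself in under 1 s.
- mouth (a point): Middle of the mouth under the rails, on the lane floor 215 mm uphill of the stop; axes as the lane's. From here down two copper rails (undersides 70 mm above the floor, cross bars up to 82 mm) and posts (out to y = +-42 mm) cover the lane, so packs can enter only from the loading bay.
- key_bow (a point): Red key, 40 g, upright in a wooden rest (64 x 64 x 32 mm). Point: middle of its flat grip, 61 mm above the table at the start. Grip 32 mm along x, 12 mm along y, from 24 mm below the point to 14 mm above. Below it a collar 29 mm across, 5 mm thick, its underside 29 mm below the point; then a brass blade 20 (x) by 8 (y) mm, ending 53 mm below the point, the last 8 mm narrowed to 14 x 4. z up.
- slot (a point): Middle of the mouth of the slot in the bare-metal rotor of the key switch, a fixed grey box 100 x 100 x 50 mm; on the rotor's axis, 51 mm above the table, turning with the rotor. Slot 24.5 mm along x, 12 mm along y, 26 mm deep; z up. The key fits either way round (half a turn apart); fully home, its collar lies on the rotor and the key's point is 29 mm above this one.
- rotor (a joint): Angle of the key switch's rotor: 0 = off (as at the start), grows as it is turned clockwise seen from above, stop at 1.25 rad = fully on. It stays where it is left (friction 0.06 N m, no spring). The blade has up to 0.2 rad of play either way in the slot, so the key must be turned a little farther than the rotor.

How it is judged:
By the outcome, as a careful person would: the job done as asked, in the order asked, and still so for the second after the job is handed in, with the robot touching nothing.
It also fails if it takes over 72 s, if anything falls off the work surface, if the arm or the gripper's body presses on something with over 40 N, if the wrist force passes 120 N, or if a joint passes its speed limit or range.

## Robot

A 6-joint arm with a two-finger parallel gripper is mounted at the origin on the work surface. World frame = base frame: x ahead of the robot, y to its left, z up, the work surface at z = 0. Lengths are in m, angles in rad, forces in N, time in s.
With the tool pointing down it reaches from about 0.375 to 0.9 m from the base axis. Payload 3.1 kg.
Tool frame: the origin (TCP) lies midway between the tips of the shut fingers; the grasp point (between the pads) lies 19 mm behind it (manip.grasp_offset is the distance from the TCP to the grasp point, in m); z points along the fingers, y is the line along which they close (so a half turn about z gives the same grasp; the last joint's range is limited). The gripper opens to 85 mm and grips with 20 to 120 N. Pads are 22 mm wide; open, the fingers measure 114 mm over their backs; the gripper's body (76 mm by 85 mm) begins 54 mm behind the grasp point. The pads swing forward as they close: fully open they stand 13 mm farther back than shut.
Start: joints at [1.071, 0.527, 1.433, -0, 1.181, -0.178], TCP at [0.197, 0.593, 0.231] pointing down, gripper open.
Joint ranges: [-3.08, 3.08], [-0.75, 2.2], [0.22, 2.44], [-1.43, 4.57], [0, 2.65], [-2.85, 2.85]. Speed limits (rad/s): [2.79, 2.79, 3.14, 3.14, 3.14, 3.14].

## Interface

Orientations are given as a unit quaternion [x, y, z, w].
In Python, from station import sensors, cams, order, manip gives the robot as it stands.
- The arm moves only by the tool move_arm, never from a script. Its argument "targets" is a list of rows, each an object of numbers: "dx", "dy", "dz": the shift along the world's x, y, z normalised to -1 to 1, where 1 is 25 mm; "rx", "ry", "rz": the turn, a rotation vector about the world's x, y, z normalised to -1 to 1, where 1 is 30 degrees. A call has exactly 10 rows; each row shifts and turns the commanded pose from where the row before left it; what a row does not reach is not made up. A row lasts 1/8 s, in which the tool goes at most 62.5 mm and 10.7 degrees, less where a joint would pass 70% of its speed; a pose out of reach is approached as far as the arm can. A call with a number of a shift or a turn outside -1 to 1 is refused whole. A call with a gripper value outside its range is refused whole. "claw" is the opening in per cent of the stroke, from 0 (shut) to 100 (fully open), set as the call begins (left out, the last holds). The fingers move at their own pace and stop on an object; "newtons" is the grip in N (left out, the last holds). Time passes only in rows, so rows that do not move let the fingers close, or fill a call up. It gives the time, the measured TCP pose, the force, the opening and the grip force at its end, in the units of the state.
- sensors.sense(): the state, without advancing time (a new reading comes with each control period).
- cams.snapshot(name): name is "side" or "top"; returns the picture (384x512x3 uint8, red, green, blue); there is no depth.
- cams.camera_model(name): a dict with "fx", "fy", "cx", "cy" (pixels), "distortion" ([k1, k2, p1, p2, k3] as OpenCV has them; the pictures are not rectified), "extrinsics" (4x4, takes a point from world to camera coordinates). Camera axes: x right, y down, z forward; pixel columns grow to the right and rows downward; lengths in m; the calibration is good to about 2 mm. A picture is of the moment at which its call begins. camera_model takes no time and is no camera call.
- order.sign_off(): hands the job in; it is judged then, once.
The state is a dict: "t": time; "q": joint angles; "qd": joint speeds; "tau": joint torques, N m; "tcp_pos": TCP position; "tool_rot": TCP orientation; "force": force on the tool from outside, world axes, zero at the start; "ft_torque": the same for the moment, N m; "finger_gap": opening from 0.0 (shut) to 1.0 (fully open); "gripper_force": force on a finger pad.
Only numpy, scipy, OpenCV 4.12 (cv2) and the standard library are available. Lean on these libraries where they do the work, as an engineer would, in place of code of your own. Each camera call takes 0.05 s, during which the arm holds its last target. There are 200 camera calls.

## Working session

There is one attempt and no reset: what is moved stays moved. The work goes in short steps, Python scripts to look and compute and a tool call to move; the robot and the scene stay as the last step left them, time stands still between calls to the robot, and variables do not carry over. Pictures are saved under pics/ and viewed, at most 11 in all, crops included, and the job is handed in when it is done.

Besides the shell and the picture viewer there is one more tool, called after "Call:" as name(argument=value, ...), one argument or row to a line, values as JSON. move_arm: Moves the arm, as the interface text tells. Scaled input: -1 to 1 covers 25 mm each way for a shift and 30 degrees each way for a turn. Its arguments: {"type":"object","properties":{"targets":{"type":"array"},"claw":{"type":"number"},"newtons":{"type":"number"}},"required":["targets"]}

```bash
ls; mkdir -p pics; python3 - <<'E'
from station import sensors,cams,manip
import cv2,numpy as np
s=sensors.sense();print(s)
print(manip.grasp_offset)
for n in("side","top"):
    im=cams.snapshot(n);np.save(f"pics/{n}0.npy",im);cv2.imwrite(f"pics/{n}0.png",im[:,:,::-1])
    m=cams.camera_model(n);print(n,m)
E
```

```text
pics
{'t': 0.0, 'q': array([ 1.07150661e+00,  5.28475459e-01,  1.43390842e+00,  3.39623384e-05,
        1.18138878e+00, -1.78507820e-01]), 'qd': array([ 1.21635131e-03,  7.39900045e-04, -5.56390348e-04, -4.68911097e-05,
        1.49493761e-04,  6.55322527e-05]), 'tau': array([ 5.49498855e-04, -4.42349625e+01, -1.78024113e+01, -3.39094941e-04,
        8.56089173e-03,  1.77752948e-06]), 'tcp_pos': array([0.19668775, 0.59249114, 0.23032596]), 'tool_rot': array([ 1.59710436e-01,  9.87163304e-01, -1.02278429e-03, -3.77179601e-04]), 'force': array([ 0.10444329, -0.27902308,  0.34262642]), 'ft_torque': array([-0.01508093, -0.05210921,  0.02264636]), 'gripper_force': 0.0, 'finger_gap': 0.9999428922052335}
0.0187
side {'fx': 434.8598138240376, 'fy': 434.8598138240376, 'cx': 250.20720963776958, 'cy': 193.48534510783495, 'distortion': array([0.05640547, 0.        , 0.        , 0.        , 0.        ]), 'extrinsics': array([[ 0.83817644, -0.54527014,  0.01186252, -0.47593458],
       [-0.27628866, -0.44325634, -0.85275342,  0.25084561],
       [ 0.47023912,  0.71148035, -0.52217897,  1.01118339],
       [ 0.        ,  0.        ,  0.        ,  1.        ]])}
top {'fx': 467.2671715461145, 'fy': 467.2671715461145, 'cx': 250.97447342375332, 'cy': 188.7032241604541, 'distortion': array([-0.00271065,  0.        ,  0.        ,  0.        ,  0.        ]), 'extrinsics': array([[-6.76096226e-03, -9.99976948e-01, -6.27349915e-04,
         2.03068988e-02],
       [-9.77879818e-01,  6.74271703e-03, -2.09058838e-01,
         5.69069996e-01],
       [ 2.09058249e-01, -7.99966095e-04, -9.77902863e-01,
         1.09578656e+00],
       [ 0.00000000e+00,  0.00000000e+00,  0.00000000e+00,
         1.00000000e+00]])}
```

View pics/top0.png

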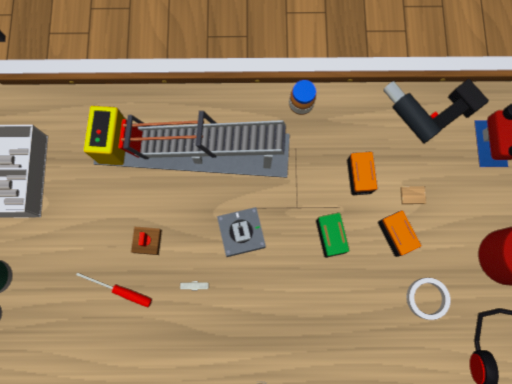

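View pics/side0.png

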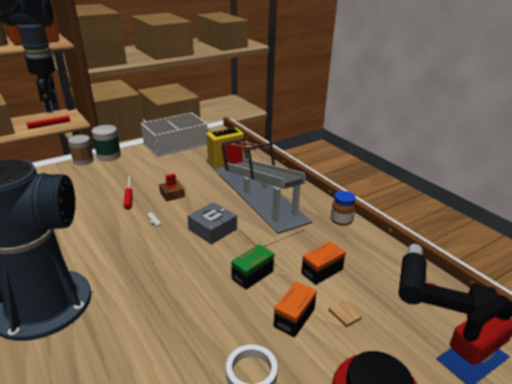

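Top view: the orange packs are at about (363,172) and (401,233), green at (333,234), the key at (146,239), and the switch at (241,231). The lane runs from the stop at (128,138) to its open end at (285,138). The side view agrees.

```bash
cat > h.py <<'E'
import numpy as np,cv2
from station import cams,sensors
def ray(name,uv):
    m=cams.camera_model(name);K=np.array([[m['fx'],0,m['cx']],[0,m['fy'],m['cy']],[0,0,1]])
    p=cv2.undistortPoints(np.array(uv,float).reshape(-1,1,2),K,m['distortion']).reshape(-1,2)
    E=m['extrinsics'];R,t=E[:3,:3],E[:3,3]
    return -R.T@t,np.c_[p,np.ones(len(p))]@R
def plane(name,uv,z):
    o,d=ray(name,uv);z=np.broadcast_to(z,len(d));return o+d*((z-o[2])/d[:,2])[:,None]
def tri(u1,u2):  # top px, side px
    (a,d),(b,e)=ray('top',[u1]),ray('side',[u2]);d,e=d[0],e[0]
    s=np.linalg.lstsq(np.c_[d,-e],b-a,rcond=None)[0];p,q=a+s[0]*d,b+s[1]*e
    return (p+q)/2,np.linalg.norm(p-q)
def proj(name,P):
    m=cams.camera_model(name);K=np.array([[m['fx'],0,m['cx']],[0,m['fy'],m['cy']],[0,0,1]]);E=m['extrinsics']
    return cv2.projectPoints(np.array(P,float).reshape(-1,3),cv2.Rodrigues(E[:3,:3])[0],E[:3,3],K,m['distortion'])[0].reshape(-1,2)
def blobs(im,lo,hi,amin):
    hsv=cv2.cvtColor(im,cv2.COLOR_RGB2HSV);m=cv2.inRange(hsv,lo,hi)
    return [c for c in cv2.findContours(m,cv2.RETR_EXTERNAL,cv2.CHAIN_APPROX_NONE)[0] if cv2.contourArea(c)>amin]
def rect(c,name,z):
    P=plane(name,c.reshape(-1,2),z)[:,:2]*1000
    (x,y),(w,h),a=cv2.minAreaRect(P.astype(np.float32))
    if h>w:w,h,a=h,w,a+90
    return np.round([x,y,w,h,(a+90)%180-90],1)
E
python3 - <<'E'
from h import *
im=np.load('pics/top0.npy')
for n,lo,hi,z in(('orange',(8,150,120),(20,255,255),.062),('green',(50,120,80),(75,255,255),.062),('red',(0,170,110),(5,255,255),.075)):
    for c in blobs(im,lo,hi,25):
        print(n,cv2.boundingRect(c),rect(c,'top',z))
cv2.imwrite('pics/c1.png',cv2.resize(im[95:265,75:300,::-1],None,fx=3.5,fy=3.5,interpolation=cv2.INTER_CUBIC))
E
```

```text
orange (133, 227, 26, 20) [452.2 272.8  58.2  42.9  85.2]
orange (383, 210, 39, 46) [ 458.8 -348.1   97.7   56.1   23.9]
orange (351, 151, 27, 40) [ 612.7 -264.7   99.1   56.     3.9]
orange (24, 74, 185, 5) [871.5 366.  479.2  11.2  89.6]
orange (234, 72, 187, 5) [ 873.2 -183.9  484.9   11.3   89.6]
orange (447, 71, 65, 5) [ 873.4 -580.7  168.3   11.3   89.6]
green (318, 213, 31, 43) [ 455.4 -182.    97.3   54.9   11. ]
red (478, 357, 7, 27) [ 144.5 -501.6   55.4   10.7    0.8]
red (112, 285, 39, 22) [314.1 297.5  94.7  22.   68.7]
red (139, 232, 6, 14) [ 4.463e+02  2.789e+02  3.100e+01  1.200e+01 -4.000e-01]
red (503, 231, 9, 42) [ 410.9 -590.6   97.4   19.    -7. ]
red (119, 120, 7, 28) [709.9 338.5  71.6   8.8  -4.3]
red (495, 110, 17, 46) [ 706.6 -616.6  117.6   40.2   -6.6]
```

View pics/c1.png

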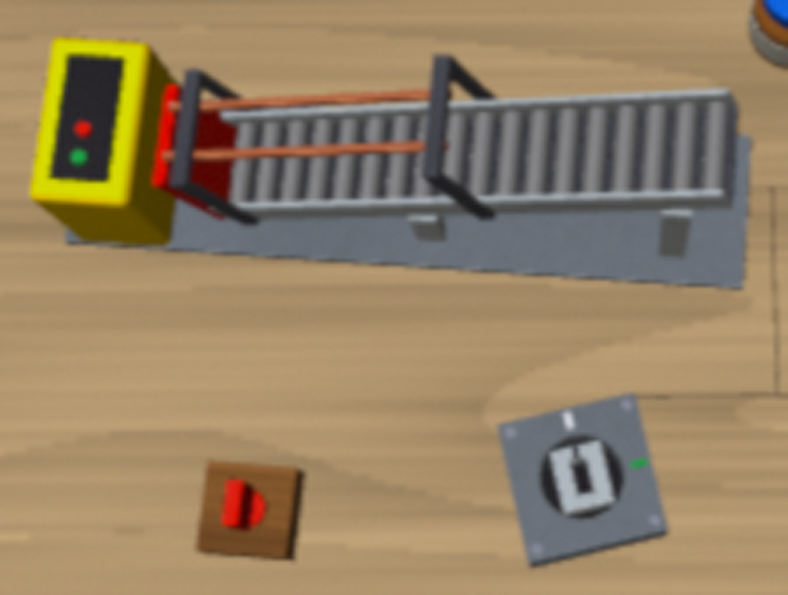

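Crop (3.5x, offset 75,95): the lane's wall ends are at (728,92) and (722,193), and the base plate's near edge runs (65,240)-(742,287). The switch top's corners are (500,427), (632,397), (665,533) and (532,565), with the slot near (580,474). The white "off" mark is at (569,420) and green "on" is clockwise of it. The key rest's corners are (207,462), (301,468), (293,560) and (198,550).

```bash
python3 - <<'E'
from h import *
C=lambda *p:np.array(p)/3.5+[75,95]
r=lambda a:np.round(a*1000,1)
t=np.radians(18)
# lane: wall-top plane is tilted; iterate on z along the walls
hz=lambda s:.0353+s*np.sin(t)+.01*np.cos(t)
up=plane('top',C((728,92),(722,193)),hz(.385)); mid=up.mean(0)
print('upper end',r(up),'width',r(np.linalg.norm(up[0]-up[1])))
for a,b in(((228,113),up[0]),((236,208),up[1])):
    z=.07
    for _ in range(50):
        p=plane('top',C(a),z)[0]; z=b[2]-np.hypot(*(b-p)[:2])*np.tan(t)
    d=(b-p)[:2];print('wall low',r(p),'yaw',np.degrees(np.arctan2(d[1],d[0])),r(np.hypot(*d)))
pl=plane('top',C((65,240),(742,287),(750,137)),.003);print('plate',r(pl),np.degrees(np.arctan2(*(pl[1]-pl[0])[[1,0]])))
sw=plane('top',C((500,427),(632,397),(665,533),(532,565)),.05)[:,:2]
print('sw',r(sw.mean(0)),[r(np.linalg.norm(sw[i]-sw[i-1])) for i in range(4)],[np.degrees(np.arctan2(*(sw[i]-sw[i-1])[::-1])) for i in range(4)])
print('slot',r(plane('top',C((580,474)),.051)))
m=plane('top',C((569,420),(580,474)),.0505);print('offmark yaw',np.degrees(np.arctan2(*(m[0]-m[1])[[1,0]])))
k=plane('top',C((207,462),(301,468),(293,560),(198,550)),.032)[:,:2]
print('rest',r(k.mean(0)),[r(np.linalg.norm(k[i]-k[i-1])) for i in range(4)],[np.degrees(np.arctan2(*(k[i]-k[i-1])[::-1])) for i in range(4)])
im=np.load('pics/side0.npy')
for n,lo,hi,z in(('orange',(6,150,110),(20,255,255),.062),('red',(0,150,60),(6,255,255),.075)):
    for c in blobs(im,lo,hi,40): print(n,cv2.boundingRect(c),rect(c,'side',z))
cv2.imwrite('pics/c2.png',cv2.resize(im[115:245,140:320,::-1],None,fx=4,fy=4,interpolation=cv2.INTER_CUBIC))
E
```

```text
upper end [[706.4 -58.8 163.8]
 [636.8 -53.4 163.8]] width 69.8
wall low [735.9 300.9  46.5] yaw -94.69708406893368 361.0
wall low [661.7 290.7  51.7] yaw -94.14219531081153 345.1
plate [[651.9 430.    3. ]
 [612.  -78.    3. ]
 [729.4 -86.7   3. ]] -94.48469042845969
sw [462.9  40.7] [np.float64(99.2), np.float64(95.4), np.float64(98.4), np.float64(94.7)] [np.float64(13.350712264995247), np.float64(-77.42778202861065), np.float64(-167.0346237944171), np.float64(103.06701748614566)]
slot [[466.9  42.2  51. ]]
offmark yaw 11.33958603054954
rest [445.4 276.5] [np.float64(62.4), np.float64(67.3), np.float64(65.0), np.float64(67.6)] [np.float64(-3.2308170851665827), np.float64(-94.04304811549807), np.float64(176.95210002288906), np.float64(83.68253638949204)]
orange (274, 282, 43, 38) [ 455.  -351.3  101.4   55.8   24.3]
orange (303, 241, 43, 27) [ 609.1 -267.3  100.7   56.7    3.4]
red (333, 356, 23, 28) [ 413.9 -539.9   71.7   22.4   30.7]
red (450, 317, 62, 46) [ 699.5 -620.9  160.7   70.6   -0. ]
red (124, 188, 8, 21) [285.2 216.5 112.4  19.5  70. ]
red (166, 174, 10, 15) [430.4 242.   88.5  27.4  66.3]
red (225, 142, 18, 21) [701.2 316.1 159.6  56.1  61.6]
red (27, 116, 42, 12) [2.226e+02 9.255e+02 1.531e+02 6.450e+01 2.000e-01]
```

View pics/c2.png

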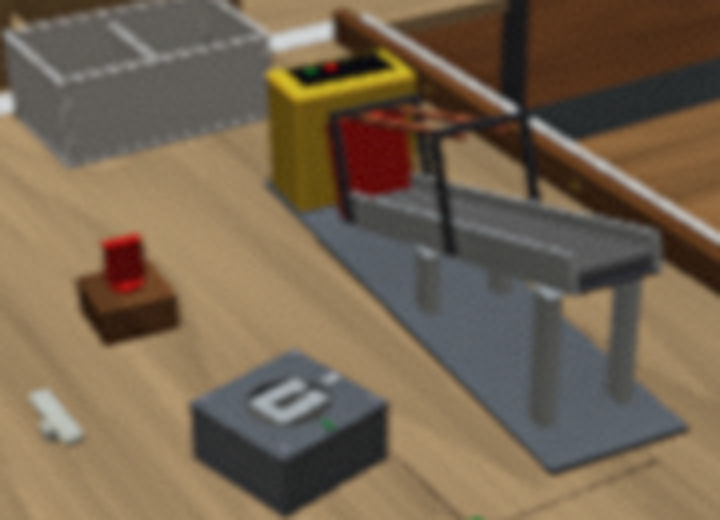

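Call:
move_arm(
  targets=[
    {"dx": 0.5,"dy": -1,"dz": 0.2,"rz": 0.1},
    {"dx": 0.5,"dy": -1,"rz": 0.1},
    {"dx": 0.5,"dy": -1,"rz": 0.1},
    {"dx": 0.5,"dy": -1,"rz": 0.1},
    {"dx": 0.5,"dy": -1,"rz": 0.1},
    {"dx": 0.5,"dy": -1,"rz": 0.1},
    {"dx": 0.5,"dy": -1,"rz": 0.1},
    {"dx": 0.5,"dy": -1},
    {"dx": 0.5,"dy": -1},
    {"dx": 0.5,"dy": -1},
  ],
  claw=100,
  newtons=80,
)

```text
schema error: expected keys dx, dy, dz, rx, ry, rz
```

Crop (4x, offset 140,115): the key bow is upright at (123,263), the slot is at (290,400), and the lane's open end is at (610,270), with nothing in it. The measured sizes (70 mm across the walls, 99x56 packs, 65 mm rest) match the given ones. The two views agree to about 4 mm.

Call:
move_arm(
  targets=[
    {"dx": 0.48,"dy": -0.98,"dz": 0,"rx": 0,"ry": 0,"rz": 0.075},
    {"dx": 0.48,"dy": -0.98,"dz": 0,"rx": 0,"ry": 0,"rz": 0.075},
    {"dx": 0.48,"dy": -0.98,"dz": 0,"rx": 0,"ry": 0,"rz": 0.075},
    {"dx": 0.48,"dy": -0.98,"dz": 0,"rx": 0,"ry": 0,"rz": 0.075},
    {"dx": 0.48,"dy": -0.98,"dz": 0,"rx": 0,"ry": 0,"rz": 0.075},
    {"dx": 0.48,"dy": -0.98,"dz": 0,"rx": 0,"ry": 0,"rz": 0.075},
    {"dx": 0.48,"dy": -0.98,"dz": 0,"rx": 0,"ry": 0,"rz": 0.075},
    {"dx": 0.48,"dy": -0.98,"dz": 0,"rx": 0,"ry": 0,"rz": 0.075},
    {"dx": 0.48,"dy": -0.98,"dz": 0,"rx": 0,"ry": 0,"rz": 0.075},
    {"dx": 0.48,"dy": -0.98,"dz": 0,"rx": 0,"ry": 0,"rz": 0.075},
  ],
  claw=100,
  newtons=80,
)

```text
t: 1.35
tcp_pos: [0.3171, 0.3471, 0.2311]
tool_rot: [-0.037, 0.999, -0.0, -0.0]
force: [-0.1, 0.3, -0.0]
finger_gap: 1.0
gripper_force: 0.0
```

Call:
move_arm(
  targets=[
    {"dx": 0.48,"dy": -0.98,"dz": 0,"rx": 0,"ry": 0,"rz": 0},
    {"dx": 0.48,"dy": -0.98,"dz": 0,"rx": 0,"ry": 0,"rz": 0},
    {"dx": 0.48,"dy": -0.98,"dz": 0,"rx": 0,"ry": 0,"rz": 0},
    {"dx": 0.48,"dy": -0.98,"dz": 0,"rx": 0,"ry": 0,"rz": 0},
    {"dx": 0.48,"dy": -0.98,"dz": 0,"rx": 0,"ry": 0,"rz": 0},
    {"dx": 0.48,"dy": -0.98,"dz": 0,"rx": 0,"ry": 0,"rz": 0},
    {"dx": 0.48,"dy": -0.98,"dz": 0,"rx": 0,"ry": 0,"rz": 0},
    {"dx": 0.48,"dy": -0.98,"dz": 0,"rx": 0,"ry": 0,"rz": 0},
    {"dx": 0.48,"dy": -0.98,"dz": 0,"rx": 0,"ry": 0,"rz": 0},
    {"dx": 0.48,"dy": -0.98,"dz": 0,"rx": 0,"ry": 0,"rz": 0},
  ],
)

```text
t: 2.6
tcp_pos: [0.4371, 0.1023, 0.2311]
tool_rot: [-0.036, 0.999, 0.0, -0.0]
force: [0.0, -0.6, -0.1]
finger_gap: 1.005
gripper_force: 0.0
```

Call:
move_arm(
  targets=[
    {"dx": 0.48,"dy": -0.98,"dz": 0,"rx": 0,"ry": 0,"rz": 0},
    {"dx": 0.48,"dy": -0.98,"dz": 0,"rx": 0,"ry": 0,"rz": 0},
    {"dx": 0.48,"dy": -0.98,"dz": 0,"rx": 0,"ry": 0,"rz": 0},
    {"dx": 0.48,"dy": -0.98,"dz": 0,"rx": 0,"ry": 0,"rz": 0},
    {"dx": 0.48,"dy": -0.98,"dz": 0,"rx": 0,"ry": 0,"rz": 0},
    {"dx": 0.48,"dy": -0.98,"dz": 0,"rx": 0,"ry": 0,"rz": 0},
    {"dx": 0.48,"dy": -0.98,"dz": 0,"rx": 0,"ry": 0,"rz": 0},
    {"dx": 0.48,"dy": -0.98,"dz": 0,"rx": 0,"ry": 0,"rz": 0},
    {"dx": 0.48,"dy": -0.98,"dz": 0,"rx": 0,"ry": 0,"rz": 0},
    {"dx": 0.48,"dy": -0.98,"dz": 0,"rx": 0,"ry": 0,"rz": 0},
  ],
)

```text
t: 3.85
tcp_pos: [0.5574, -0.143, 0.2311]
tool_rot: [-0.036, 0.999, 0.0, -0.0]
force: [0.6, 0.2, -0.2]
finger_gap: 1.003
gripper_force: 0.0
```

Call:
move_arm(
  targets=[
    {"dx": 0.43,"dy": -0.985,"dz": -1,"rx": 0,"ry": 0,"rz": 0},
    {"dx": 0.43,"dy": -0.985,"dz": -1,"rx": 0,"ry": 0,"rz": 0},
    {"dx": 0.43,"dy": -0.985,"dz": -1,"rx": 0,"ry": 0,"rz": 0},
    {"dx": 0.43,"dy": -0.985,"dz": -1,"rx": 0,"ry": 0,"rz": 0},
    {"dx": 0.43,"dy": -0.985,"dz": -1,"rx": 0,"ry": 0,"rz": 0},
    {"dx": 0,"dy": 0,"dz": -0.86,"rx": 0,"ry": 0,"rz": 0},
    {"dx": 0,"dy": 0,"dz": -0.86,"rx": 0,"ry": 0,"rz": 0},
    {"dx": 0,"dy": 0,"dz": -0.86,"rx": 0,"ry": 0,"rz": 0},
    {"dx": 0,"dy": 0,"dz": -0.86,"rx": 0,"ry": 0,"rz": 0},
    {"dx": 0,"dy": 0,"dz": 0,"rx": 0,"ry": 0,"rz": 0},
  ],
)

```text
t: 5.1
tcp_pos: [0.6094, -0.2641, 0.018]
tool_rot: [-0.036, 0.999, 0.001, -0.002]
force: [-1.0, -0.4, -0.5]
finger_gap: 1.0
gripper_force: 0.0
```

Call:
move_arm(
  targets=[
    {"dx": 0,"dy": 0,"dz": 0,"rx": 0,"ry": 0,"rz": 0},
    {"dx": 0,"dy": 0,"dz": 0,"rx": 0,"ry": 0,"rz": 0},
    {"dx": 0,"dy": 0,"dz": 0,"rx": 0,"ry": 0,"rz": 0},
    {"dx": 0,"dy": 0,"dz": 0,"rx": 0,"ry": 0,"rz": 0},
    {"dx": 0,"dy": 0,"dz": 0,"rx": 0,"ry": 0,"rz": 0},
    {"dx": 0,"dy": 0,"dz": 0,"rx": 0,"ry": 0,"rz": 0},
    {"dx": 0,"dy": 0,"dz": 0,"rx": 0,"ry": 0,"rz": 0},
    {"dx": 0,"dy": 0,"dz": 0.2,"rx": 0,"ry": 0,"rz": 0},
    {"dx": 0,"dy": 0,"dz": 0.8,"rx": 0,"ry": 0,"rz": 0},
    {"dx": 0,"dy": 0,"dz": 1,"rx": 0,"ry": 0,"rz": 0},
  ],
  claw=0,
  newtons=80,
)

```text
t: 6.35
tcp_pos: [0.6097, -0.2645, 0.0702]
tool_rot: [-0.036, 0.999, 0.001, -0.001]
force: [0.9, -0.4, -5.0]
finger_gap: 0.641
gripper_force: 85.8
```

Call:
move_arm(
  targets=[
    {"dx": 0.138,"dy": 0.61,"dz": 0.56,"rx": 0,"ry": 0,"rz": -0.3287},
    {"dx": 0.138,"dy": 0.61,"dz": 0.56,"rx": 0,"ry": 0,"rz": -0.3287},
    {"dx": 0.138,"dy": 0.61,"dz": 0.56,"rx": 0,"ry": 0,"rz": -0.3287},
    {"dx": 0.138,"dy": 0.61,"dz": 0.56,"rx": 0,"ry": 0,"rz": -0.3287},
    {"dx": 0.138,"dy": 0.61,"dz": 0.56,"rx": 0,"ry": 0,"rz": -0.3287},
    {"dx": 0.138,"dy": 0.61,"dz": 0.56,"rx": 0,"ry": 0,"rz": -0.3287},
    {"dx": 0.138,"dy": 0.61,"dz": 0.56,"rx": 0,"ry": 0,"rz": -0.3287},
    {"dx": 0.138,"dy": 0.61,"dz": 0.56,"rx": 0,"ry": 0,"rz": -0.3287},
    {"dx": 0.138,"dy": 0.61,"dz": 0.56,"rx": 0,"ry": 0,"rz": -0.3287},
    {"dx": 0.138,"dy": 0.61,"dz": 0.56,"rx": 0,"ry": 0,"rz": -0.3287},
  ],
)

```text
t: 7.6
tcp_pos: [0.6445, -0.1118, 0.211]
tool_rot: [0.736, 0.677, -0.0, -0.001]
force: [-0.4, 0.0, -5.9]
finger_gap: 0.651
gripper_force: 85.9
```

Call:
move_arm(
  targets=[
    {"dx": 0.138,"dy": 0.61,"dz": 0,"rx": -0.1,"ry": 0.0078,"rz": 0},
    {"dx": 0.138,"dy": 0.61,"dz": 0,"rx": -0.1,"ry": 0.0078,"rz": 0},
    {"dx": 0.138,"dy": 0.61,"dz": 0,"rx": -0.1,"ry": 0.0078,"rz": 0},
    {"dx": 0.138,"dy": 0.61,"dz": 0,"rx": -0.1,"ry": 0.0078,"rz": 0},
    {"dx": 0.138,"dy": 0.61,"dz": 0,"rx": -0.1,"ry": 0.0078,"rz": 0},
    {"dx": 0.138,"dy": 0.61,"dz": 0,"rx": -0.1,"ry": 0.0078,"rz": 0},
    {"dx": 0.138,"dy": 0.61,"dz": -0.2,"rx": 0,"ry": 0,"rz": 0},
    {"dx": 0.138,"dy": 0.61,"dz": -0.2,"rx": 0,"ry": 0,"rz": 0},
    {"dx": 0.138,"dy": 0.61,"dz": -0.2,"rx": 0,"ry": 0,"rz": 0},
    {"dx": 0.138,"dy": 0.61,"dz": -0.2,"rx": 0,"ry": 0,"rz": 0},
  ],
)

```text
t: 8.85
tcp_pos: [0.68, 0.0405, 0.1899]
tool_rot: [0.725, 0.67, -0.115, 0.106]
force: [-0.2, -0.8, -4.5]
finger_gap: 0.643
gripper_force: 86.0
```

```bash
cat >> h.py <<'E'
from scipy.spatial.transform import Rotation as Ro
t=np.radians(18);psi=np.radians(-94.45);d_=np.array([np.cos(psi),np.sin(psi),0]);Z=np.array([0,0,1.])
LX=np.cos(t)*d_+np.sin(t)*Z;LZ=-np.sin(t)*d_+np.cos(t)*Z;LY=np.cross(LZ,LX)
BAY=np.array([.6776,.0214,.128])
def lane_check():
    s=sensors.sense();R=Ro.from_quat(s['tool_rot']).as_matrix()
    print('TCP in bay frame mm',np.round(np.array([LX,LY,LZ])@(s['tcp_pos']-BAY)*1000,1))
    tgt=np.column_stack([-LX,LY,-LZ]) if R[:,1]@LY>0 else np.column_stack([LX,-LY,-LZ])
    print('rot err deg (x-sense)',R[:,0]@LX, np.round(np.degrees(Ro.from_matrix(tgt@R.T).as_rotvec()),2))
    return s
E
python3 - <<'E'
from h import *
lane_check()
C=lambda *p:np.array(p)/4+[140,115]
print('side wall ends',plane('side',C((573,264),(660,231)),.1638)*1000)
for n in('top','side'):
    im=cams.snapshot(n);np.save(f'pics/{n}1.npy',im)
a=np.load('pics/top1.npy')[80:230,180:330,::-1];b=np.load('pics/side1.npy')[90:240,210:360,::-1]
cv2.imwrite('pics/c3.png',np.hstack([cv2.resize(x,(400,400),interpolation=cv2.INTER_CUBIC) for x in(a,b)]))
E
```

```text
TCP in bay frame mm [ 0.8  0.9 64.8]
rot err deg (x-sense) -0.9999988835403103 [ 0.04 -0.01  0.08]
side wall ends [[629.41230284 -65.44755606 163.8       ]
 [708.84862969 -60.36618832 163.8       ]]
```

View pics/c3.png

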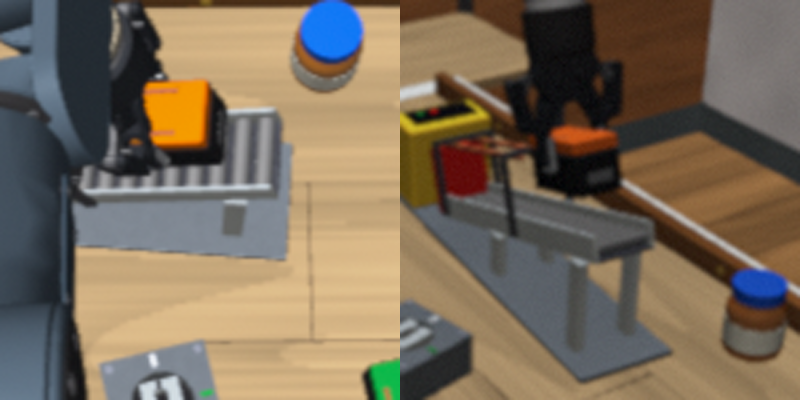

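The pack is held above the bay, with its tilt and yaw matching the lane and its top's right corners at about (208,82) and (213,147) in the left half. Averaging both views puts the lane's middle about 1.5 mm lower in x, so I correct that and lower the pack.

Call:
move_arm(
  targets=[
    {"dx": -0.045,"dy": -0.136,"dz": -0.418,"rx": 0,"ry": 0,"rz": 0},
    {"dx": -0.035,"dy": -0.136,"dz": -0.418,"rx": 0,"ry": 0,"rz": 0},
    {"dx": -0.035,"dy": -0.136,"dz": -0.418,"rx": 0,"ry": 0,"rz": 0},
    {"dx": -0.025,"dy": -0.111,"dz": -0.342,"rx": 0,"ry": 0,"rz": 0},
    {"dx": 0,"dy": 0,"dz": 0,"rx": 0,"ry": 0,"rz": 0},
    {"dx": 0,"dy": -0.0123,"dz": -0.038,"rx": 0,"ry": 0,"rz": 0},
    {"dx": 0,"dy": -0.0123,"dz": -0.038,"rx": 0,"ry": 0,"rz": 0},
    {"dx": 0,"dy": 0,"dz": 0,"rx": 0,"ry": 0,"rz": 0},
    {"dx": 0,"dy": 0,"dz": 0,"rx": 0,"ry": 0,"rz": 0},
    {"dx": 0,"dy": 0,"dz": 0,"rx": 0,"ry": 0,"rz": 0},
  ],
)

```text
t: 10.2
tcp_pos: [0.676, 0.0263, 0.1482]
tool_rot: [0.725, 0.671, -0.116, 0.106]
force: [0.3, -9.6, -2.9]
finger_gap: 0.647
gripper_force: 102.3
```

```bash
python3 - <<'E'
from h import *
s=lane_check();print(s['force'],s['ft_torque'],s['gripper_force'],s['qd'])
for n in('top','side'):
    im=cams.snapshot(n);np.save(f'pics/{n}2.npy',im)
a=np.load('pics/top2.npy')[100:190,200:310,::-1];b=np.load('pics/side2.npy')[120:210,230:340,::-1]
cv2.imwrite('pics/c4.png',np.vstack([cv2.resize(x,(360,295),interpolation=cv2.INTER_CUBIC) for x in(a,b)]))
print(sensors.sense()['force'])
E
```

```text
TCP in bay frame mm [ 1.7 -2.  20.7]
rot err deg (x-sense) -0.9999990020636556 [ 0.08 -0.04  0.02]
[ 0.27544205 -9.64003812 -2.89181646] [-0.11573023 -0.51871144 -0.12799744] 102.33660578727722 [-0.01258387  0.00374795  0.00993401  0.06737382 -0.04023711  0.37647895]
[ 1.26184764  3.04427507 -4.70833357]
```

View pics/c4.png

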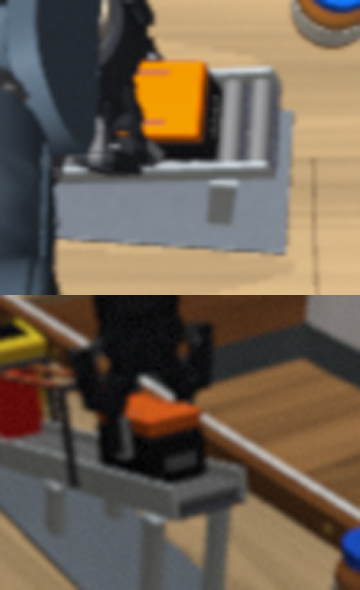

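The pack sits between the walls in both views: its end face spans (215,75)-(220,155) inside walls at 78 and 165 in the upper half. The force reading was a transient, so I lower the last millimetres.

Call:
move_arm(
  targets=[
    {"dx": 0,"dy": -0.009,"dz": -0.027,"rx": 0,"ry": 0,"rz": 0},
    {"dx": 0,"dy": 0,"dz": 0,"rx": 0,"ry": 0,"rz": 0},
    {"dx": 0,"dy": -0.009,"dz": -0.027,"rx": 0,"ry": 0,"rz": 0},
    {"dx": 0,"dy": 0,"dz": 0,"rx": 0,"ry": 0,"rz": 0},
    {"dx": 0,"dy": -0.009,"dz": -0.027,"rx": 0,"ry": 0,"rz": 0},
    {"dx": 0,"dy": 0,"dz": 0,"rx": 0,"ry": 0,"rz": 0},
    {"dx": 0,"dy": 0,"dz": 0,"rx": 0,"ry": 0,"rz": 0},
    {"dx": 0,"dy": 0,"dz": 0,"rx": 0,"ry": 0,"rz": 0},
    {"dx": 0,"dy": 0,"dz": 0,"rx": 0,"ry": 0,"rz": 0},
    {"dx": 0,"dy": 0,"dz": 0,"rx": 0,"ry": 0,"rz": 0},
  ],
)

```text
t: 11.55
tcp_pos: [0.6763, 0.0257, 0.1465]
tool_rot: [0.725, 0.67, -0.115, 0.107]
force: [0.3, 0.3, -5.2]
finger_gap: 0.646
gripper_force: 105.3
```

Call:
move_arm(
  targets=[
    {"dx": 0,"dy": -0.009,"dz": -0.027,"rx": 0,"ry": 0,"rz": 0},
    {"dx": 0,"dy": -0.009,"dz": -0.027,"rx": 0,"ry": 0,"rz": 0},
    {"dx": 0,"dy": -0.009,"dz": -0.027,"rx": 0,"ry": 0,"rz": 0},
    {"dx": 0,"dy": 0,"dz": 0,"rx": 0,"ry": 0,"rz": 0},
    {"dx": 0,"dy": 0,"dz": 0,"rx": 0,"ry": 0,"rz": 0},
    {"dx": 0,"dy": 0,"dz": 0,"rx": 0,"ry": 0,"rz": 0},
    {"dx": 0,"dy": 0,"dz": 0,"rx": 0,"ry": 0,"rz": 0},
    {"dx": 0,"dy": 0,"dz": 0,"rx": 0,"ry": 0,"rz": 0},
    {"dx": 0,"dy": 0,"dz": 0,"rx": 0,"ry": 0,"rz": 0},
    {"dx": 0,"dy": 0,"dz": 0,"rx": 0,"ry": 0,"rz": 0},
  ],
)

```text
t: 12.8
tcp_pos: [0.6764, 0.0256, 0.1457]
tool_rot: [0.725, 0.67, -0.115, 0.107]
force: [-4.1, 2.5, 6.7]
finger_gap: 0.647
gripper_force: 106.6
```

Call:
move_arm(
  targets=[
    {"dx": 0,"dy": 0,"dz": 0,"rx": 0,"ry": 0,"rz": 0},
    {"dx": 0,"dy": 0,"dz": 0,"rx": 0,"ry": 0,"rz": 0},
    {"dx": 0,"dy": 0,"dz": 0,"rx": 0,"ry": 0,"rz": 0},
    {"dx": 0,"dy": 0,"dz": 0,"rx": 0,"ry": 0,"rz": 0},
    {"dx": 0,"dy": 0,"dz": 0,"rx": 0,"ry": 0,"rz": 0},
    {"dx": 0.01,"dy": 0.13,"dz": 0.4,"rx": 0,"ry": 0,"rz": 0},
    {"dx": 0.02,"dy": 0.26,"dz": 0.8,"rx": 0,"ry": 0,"rz": 0},
    {"dx": 0.02,"dy": 0.26,"dz": 0.8,"rx": 0,"ry": 0,"rz": 0},
    {"dx": 0.02,"dy": 0.26,"dz": 0.8,"rx": 0,"ry": 0,"rz": 0},
    {"dx": 0,"dy": 0,"dz": 0.8,"rx": 0,"ry": 0,"rz": 0},
  ],
  claw=100,
)

```text
t: 14.05
tcp_pos: [0.6782, 0.0485, 0.236]
tool_rot: [0.725, 0.671, -0.115, 0.107]
force: [0.5, -0.2, 0.6]
finger_gap: 1.002
gripper_force: 0.0
```

```bash
python3 - <<'E'
from h import *
print(sensors.sense()['tcp_pos'])
im=cams.snapshot('side');np.save('pics/side3.npy',im)
for c in blobs(im,(6,150,110),(20,255,255),15): print(cv2.boundingRect(c))
C0=BAY-.3*LX
for s in(.05,.15,.3): print(s,proj('side',C0+s*LX+.062*LZ))
E
```

```text
[0.67818546 0.04846604 0.23599653]
(274, 282, 42, 38)
(170, 181, 13, 9)
(226, 143, 20, 10)
(2, 10, 16, 10)
0.05 [[238.05426493 146.87488745]]
0.15 [[251.63484624 149.50229995]]
0.3 [[275.51959511 154.11101228]]
```

Pack A is down at the stop: its orange blob is centred at (236,148) and the expected spot is (238,147). Going for pack B.

Call:
move_arm(
  targets=[
    {"dx": -0.55,"dy": -1,"dz": 0,"rx": 0.1,"ry": -0.0078,"rz": 0},
    {"dx": -0.55,"dy": -1,"dz": 0,"rx": 0.1,"ry": -0.0078,"rz": 0},
    {"dx": -0.55,"dy": -1,"dz": 0,"rx": 0.1,"ry": -0.0078,"rz": 0},
    {"dx": -0.55,"dy": -1,"dz": 0,"rx": 0.1,"ry": -0.0078,"rz": 0},
    {"dx": -0.55,"dy": -1,"dz": 0,"rx": 0.1,"ry": -0.0078,"rz": 0},
    {"dx": -0.55,"dy": -1,"dz": 0,"rx": 0.1,"ry": -0.0078,"rz": 0},
    {"dx": -0.55,"dy": -1,"dz": 0,"rx": 0,"ry": 0,"rz": -0.34},
    {"dx": -0.55,"dy": -1,"dz": 0,"rx": 0,"ry": 0,"rz": -0.34},
    {"dx": -0.55,"dy": -1,"dz": 0,"rx": 0,"ry": 0,"rz": -0.34},
    {"dx": -0.55,"dy": -1,"dz": 0,"rx": 0,"ry": 0,"rz": -0.34},
  ],
)

```text
t: 15.35
tcp_pos: [0.5399, -0.2033, 0.2347]
tool_rot: [0.926, 0.378, -0.0, 0.0]
force: [0.3, -0.5, -0.4]
finger_gap: 0.996
gripper_force: 0.0
```

Call:
move_arm(
  targets=[
    {"dx": -0.557,"dy": -0.987,"dz": 0,"rx": 0,"ry": 0,"rz": -0.345},
    {"dx": -0.557,"dy": -0.987,"dz": -0.97,"rx": 0,"ry": 0,"rz": -0.345},
    {"dx": -0.557,"dy": -0.987,"dz": -0.97,"rx": 0,"ry": 0,"rz": 0},
    {"dx": -0.557,"dy": -0.987,"dz": -0.97,"rx": 0,"ry": 0,"rz": 0},
    {"dx": -0.557,"dy": -0.987,"dz": -0.97,"rx": 0,"ry": 0,"rz": 0},
    {"dx": -0.557,"dy": -0.987,"dz": -0.97,"rx": 0,"ry": 0,"rz": 0},
    {"dx": 0,"dy": 0,"dz": -0.97,"rx": 0,"ry": 0,"rz": 0},
    {"dx": 0,"dy": 0,"dz": -0.97,"rx": 0,"ry": 0,"rz": 0},
    {"dx": 0,"dy": 0,"dz": -0.97,"rx": 0,"ry": 0,"rz": 0},
    {"dx": 0,"dy": 0,"dz": -0.8,"rx": 0,"ry": 0,"rz": 0},
  ],
)

```text
t: 16.6
tcp_pos: [0.4568, -0.3506, 0.0197]
tool_rot: [0.978, 0.208, -0.0, 0.0]
force: [0.4, 0.0, -0.4]
finger_gap: 1.001
gripper_force: 0.0
```

```bash
python3 - <<'E'
from h import *
s=sensors.sense();R=Ro.from_quat(s['tool_rot']).as_matrix();print(s['tcp_pos'],s['force'],R[:,2],np.degrees(np.arctan2(R[1,1],R[0,1])),s['q'])
E
```

```text
[ 0.45679033 -0.35064973  0.01971659] [ 0.42724717  0.04673554 -0.42038794] [-1.84416691e-04 -8.21003372e-05 -9.99999980e-01] -66.00139779693714 [-8.48563040e-01  7.74869566e-01  1.69697800e+00 -3.10303873e-04
  6.69805420e-01  3.03621929e-01]
```

Call:
move_arm(
  targets=[
    {"dx": 0,"dy": 0,"dz": 0,"rx": 0,"ry": 0,"rz": 0},
    {"dx": 0,"dy": 0,"dz": 0,"rx": 0,"ry": 0,"rz": 0},
    {"dx": 0,"dy": 0,"dz": 0,"rx": 0,"ry": 0,"rz": 0},
    {"dx": 0,"dy": 0,"dz": 0,"rx": 0,"ry": 0,"rz": 0},
    {"dx": 0,"dy": 0,"dz": 0,"rx": 0,"ry": 0,"rz": 0},
    {"dx": 0,"dy": 0,"dz": 0,"rx": 0,"ry": 0,"rz": 0},
    {"dx": 0,"dy": 0,"dz": 0,"rx": 0,"ry": 0,"rz": 0},
    {"dx": 0,"dy": 0,"dz": 0.2,"rx": 0,"ry": 0,"rz": 0},
    {"dx": 0,"dy": 0,"dz": 0.8,"rx": 0,"ry": 0,"rz": 0},
    {"dx": 0,"dy": 0,"dz": 1,"rx": 0,"ry": 0,"rz": 0},
  ],
  claw=0,
  newtons=80,
)

```text
t: 17.85
tcp_pos: [0.4561, -0.3493, 0.0696]
tool_rot: [0.978, 0.208, -0.001, -0.002]
force: [0.3, 0.2, -3.8]
finger_gap: 0.647
gripper_force: 85.4
```

Call:
move_arm(
  targets=[
    {"dx": 0.55,"dy": 0.975,"dz": 0.56,"rx": 0,"ry": 0,"rz": 0.205},
    {"dx": 0.55,"dy": 0.975,"dz": 0.56,"rx": 0,"ry": 0,"rz": 0.205},
    {"dx": 0.55,"dy": 0.975,"dz": 0.56,"rx": 0,"ry": 0,"rz": 0.205},
    {"dx": 0.55,"dy": 0.975,"dz": 0.56,"rx": 0,"ry": 0,"rz": 0.205},
    {"dx": 0.55,"dy": 0.975,"dz": 0.56,"rx": 0,"ry": 0,"rz": 0.205},
    {"dx": 0.55,"dy": 0.975,"dz": 0.56,"rx": 0,"ry": 0,"rz": 0.205},
    {"dx": 0.55,"dy": 0.975,"dz": 0.56,"rx": 0,"ry": 0,"rz": 0.205},
    {"dx": 0.55,"dy": 0.975,"dz": 0.56,"rx": 0,"ry": 0,"rz": 0.205},
    {"dx": 0.55,"dy": 0.975,"dz": 0.56,"rx": 0,"ry": 0,"rz": 0.205},
    {"dx": 0.55,"dy": 0.975,"dz": 0.56,"rx": 0,"ry": 0,"rz": 0.205},
  ],
)

```text
t: 19.1
tcp_pos: [0.5939, -0.1052, 0.2097]
tool_rot: [0.733, 0.68, -0.001, -0.001]
force: [0.2, 0.0, -3.8]
finger_gap: 0.649
gripper_force: 85.4
```

Call:
move_arm(
  targets=[
    {"dx": 0.332,"dy": 0.587,"dz": 0,"rx": -0.1,"ry": 0.0078,"rz": 0},
    {"dx": 0.332,"dy": 0.587,"dz": 0,"rx": -0.1,"ry": 0.0078,"rz": 0},
    {"dx": 0.332,"dy": 0.587,"dz": 0,"rx": -0.1,"ry": 0.0078,"rz": 0},
    {"dx": 0.332,"dy": 0.587,"dz": 0,"rx": -0.1,"ry": 0.0078,"rz": 0},
    {"dx": 0.332,"dy": 0.587,"dz": 0,"rx": -0.1,"ry": 0.0078,"rz": 0},
    {"dx": 0.332,"dy": 0.587,"dz": 0,"rx": -0.1,"ry": 0.0078,"rz": 0},
    {"dx": 0.332,"dy": 0.587,"dz": -0.2,"rx": 0,"ry": 0,"rz": 0},
    {"dx": 0.332,"dy": 0.587,"dz": -0.2,"rx": 0,"ry": 0,"rz": 0},
    {"dx": 0.332,"dy": 0.587,"dz": -0.2,"rx": 0,"ry": 0,"rz": 0},
    {"dx": 0.332,"dy": 0.587,"dz": -0.2,"rx": 0,"ry": 0,"rz": 0},
  ],
)

```text
t: 20.35
tcp_pos: [0.6779, 0.0407, 0.1899]
tool_rot: [0.725, 0.67, -0.115, 0.106]
force: [0.4, 0.2, -3.4]
finger_gap: 0.644
gripper_force: 85.4
```

```bash
python3 - <<'E'
from h import *
s=lane_check();print(s['tcp_pos'])
E
```

```text
TCP in bay frame mm [ 0.8 -1.2 64.8]
rot err deg (x-sense) -0.9999989725060984 [ 0.04 -0.01  0.08]
[0.67794328 0.0407319  0.18988822]
```

Call:
move_arm(
  targets=[
    {"dx": -0.025,"dy": -0.136,"dz": -0.418,"rx": 0,"ry": 0,"rz": 0},
    {"dx": -0.025,"dy": -0.136,"dz": -0.418,"rx": 0,"ry": 0,"rz": 0},
    {"dx": -0.02,"dy": -0.136,"dz": -0.418,"rx": 0,"ry": 0,"rz": 0},
    {"dx": -0.01,"dy": -0.136,"dz": -0.418,"rx": 0,"ry": 0,"rz": 0},
    {"dx": 0,"dy": -0.009,"dz": -0.027,"rx": 0,"ry": 0,"rz": 0},
    {"dx": 0,"dy": -0.009,"dz": -0.027,"rx": 0,"ry": 0,"rz": 0},
    {"dx": 0,"dy": -0.009,"dz": -0.027,"rx": 0,"ry": 0,"rz": 0},
    {"dx": 0,"dy": 0,"dz": 0,"rx": 0,"ry": 0,"rz": 0},
    {"dx": 0,"dy": 0,"dz": 0,"rx": 0,"ry": 0,"rz": 0},
    {"dx": 0,"dy": 0,"dz": 0,"rx": 0,"ry": 0,"rz": 0},
  ],
)

```text
t: 21.6
tcp_pos: [0.6757, 0.0262, 0.1492]
tool_rot: [0.725, 0.67, -0.115, 0.107]
force: [-3.5, 3.1, 7.7]
finger_gap: 0.65
gripper_force: 87.0
```

Call:
move_arm(
  targets=[
    {"dx": 0,"dy": -0.009,"dz": -0.027,"rx": 0,"ry": 0,"rz": 0},
    {"dx": 0,"dy": 0,"dz": 0,"rx": 0,"ry": 0,"rz": 0},
    {"dx": 0,"dy": 0,"dz": 0,"rx": 0,"ry": 0,"rz": 0},
    {"dx": 0,"dy": 0,"dz": 0,"rx": 0,"ry": 0,"rz": 0},
    {"dx": 0,"dy": 0,"dz": 0,"rx": 0,"ry": 0,"rz": 0},
    {"dx": 0,"dy": 0,"dz": 0,"rx": 0,"ry": 0,"rz": 0},
    {"dx": 0,"dy": 0,"dz": 0,"rx": 0,"ry": 0,"rz": 0},
    {"dx": 0,"dy": 0,"dz": 0,"rx": 0,"ry": 0,"rz": 0},
    {"dx": 0,"dy": 0,"dz": 0,"rx": 0,"ry": 0,"rz": 0},
    {"dx": 0,"dy": 0,"dz": 0,"rx": 0,"ry": 0,"rz": 0},
  ],
)

```text
t: 22.85
tcp_pos: [0.6757, 0.0262, 0.1492]
tool_rot: [0.725, 0.67, -0.115, 0.107]
force: [-3.8, 4.5, 11.4]
finger_gap: 0.646
gripper_force: 87.3
```

```bash
python3 - <<'E'
from h import *
lane_check()
def lanepts(n,uv,h):
    o,d=ray(n,uv);o2=BAY+h*LZ;s=((o2-o)@LZ)/(d@LZ);P=o+d*s[:,None]-BAY
    return P@np.array([LX,LY,LZ]).T*1000
ims={}
for n in('top','side'):
    im=ims[n]=cams.snapshot(n);np.save(f'pics/{n}4.npy',im)
    for c in blobs(im,(6,150,110),(20,255,255),60):
        x,y,w,h=cv2.boundingRect(c)
        P=lanepts(n,c.reshape(-1,2),.062)
        if abs(P[:,0].mean())<80: print(n,(x,y,w,h),'lane x',P[:,0].min(),P[:,0].max(),'y',np.percentile(P[:,1],[1,5,95,99]))
a=ims['top'][105:175,225:300,::-1];b=ims['side'][140:210,250:325,::-1]
cv2.imwrite('pics/c5.png',np.hstack([cv2.resize(x,(400,373),interpolation=cv2.INTER_CUBIC) for x in(a,b)]))
C=lambda *p:np.array(p)/4+[140,115]
print('side: walls',lanepts('side',C((573,264),(660,231)),.01))
E
```

```text
TCP in bay frame mm [ 2.1 -2.3 21.6]
rot err deg (x-sense) -0.9999976443194308 [0.07 0.12 0.08]
top (241, 118, 23, 25) lane x 1.3071470357514612 53.36721263156304 y [-31.24592957 -31.01086073  25.44564112  25.81658184]
side (268, 150, 25, 11) lane x -58.66358124446066 82.42940238410304 y [-41.85000486 -38.38084066  29.65277258  33.88841189]
side: walls [[110.00860197 -48.86052652  10.        ]
 [ 87.64683493  36.61168847  10.        ]]
```

View pics/c5.png

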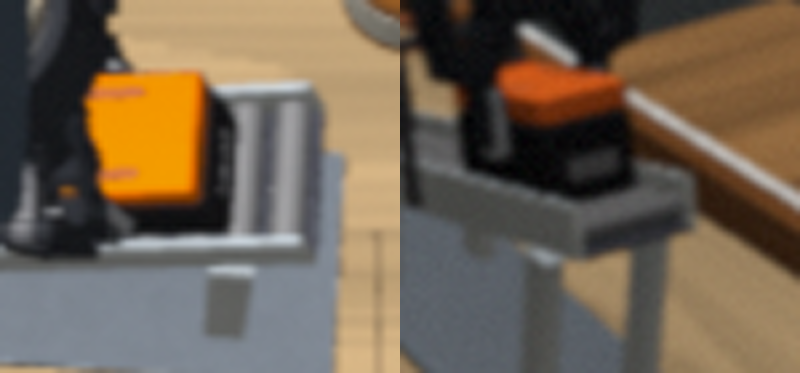

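Call:
move_arm(
  targets=[
    {"dx": 0,"dy": 0.074,"dz": 0.228,"rx": 0,"ry": 0,"rz": 0},
    {"dx": 0.05,"dy": 0,"dz": 0,"rx": 0,"ry": 0,"rz": 0},
    {"dx": 0.05,"dy": 0,"dz": 0,"rx": 0,"ry": 0,"rz": 0},
    {"dx": 0,"dy": -0.012,"dz": -0.038,"rx": 0,"ry": 0,"rz": 0},
    {"dx": 0,"dy": -0.012,"dz": -0.038,"rx": 0,"ry": 0,"rz": 0},
    {"dx": 0,"dy": -0.012,"dz": -0.038,"rx": 0,"ry": 0,"rz": 0},
    {"dx": 0,"dy": -0.012,"dz": -0.038,"rx": 0,"ry": 0,"rz": 0},
    {"dx": 0,"dy": 0,"dz": 0,"rx": 0,"ry": 0,"rz": 0},
    {"dx": 0,"dy": 0,"dz": 0,"rx": 0,"ry": 0,"rz": 0},
    {"dx": 0,"dy": 0,"dz": 0,"rx": 0,"ry": 0,"rz": 0},
  ],
)

```text
t: 24.2
tcp_pos: [0.6778, 0.0268, 0.149]
tool_rot: [0.725, 0.67, -0.115, 0.107]
force: [-4.2, 2.6, 6.1]
finger_gap: 0.645
gripper_force: 86.3
```

```bash
python3 - <<'E'
from h import *
s=lane_check();print(s['force'],s['ft_torque'])
E
```

```text
TCP in bay frame mm [ 1.4 -0.2 21.6]
rot err deg (x-sense) -0.9999992492325858 [0.05 0.02 0.04]
[-4.20206724  2.57363775  6.06781269] [ 0.34088971  0.65541739 -0.20859446]
```

Contact height is the same (21.6 mm) after shifting 2 mm sideways, so the pack rests on the rollers and not on a wall. Letting go.

Call:
move_arm(
  targets=[
    {"dx": 0,"dy": 0,"dz": 0,"rx": 0,"ry": 0,"rz": 0},
    {"dx": 0,"dy": 0,"dz": 0,"rx": 0,"ry": 0,"rz": 0},
    {"dx": 0,"dy": 0,"dz": 0,"rx": 0,"ry": 0,"rz": 0},
    {"dx": 0,"dy": 0,"dz": 0,"rx": 0,"ry": 0,"rz": 0},
    {"dx": 0,"dy": 0,"dz": 0,"rx": 0,"ry": 0,"rz": 0},
    {"dx": 0.01,"dy": 0.13,"dz": 0.4,"rx": 0,"ry": 0,"rz": 0},
    {"dx": 0.02,"dy": 0.26,"dz": 0.8,"rx": 0,"ry": 0,"rz": 0},
    {"dx": 0.02,"dy": 0.26,"dz": 0.8,"rx": 0,"ry": 0,"rz": 0},
    {"dx": 0.02,"dy": 0.26,"dz": 0.8,"rx": 0,"ry": 0,"rz": 0},
    {"dx": 0,"dy": 0,"dz": 0.8,"rx": 0,"ry": 0,"rz": 0},
  ],
  claw=100,
)

```text
t: 25.45
tcp_pos: [0.6799, 0.0498, 0.2394]
tool_rot: [0.725, 0.671, -0.115, 0.107]
force: [-0.4, -0.4, -0.2]
finger_gap: 1.003
gripper_force: 0.0
```

```bash
python3 - <<'E'
from h import *
print(sensors.sense()['tcp_pos'])
im=cams.snapshot('side');np.save('pics/side5.npy',im)
for c in blobs(im,(6,150,110),(20,255,255),15): print(cv2.boundingRect(c))
top=np.load('pics/top0.npy');T=lambda p:np.array(p)/3.5+[75,95];S=lambda p:np.array(p)/4+[140,115]
print('key top',tri(T((236,504)),S((123,239))))
print('slot',tri(T((580,474)),S((288,401))))
print('switch corner far,right,near,left',[ (np.round(tri(T(a),S(b))[0]*1000),tri(T(a),S(b))[1]*1000) for a,b in(((632,397),(386,403)),((665,533),(286,457)),((532,565),(194,408)),((500,427),(293,352)))])
cv2.imwrite('pics/c6.png',np.vstack([cv2.resize(im[130:170,200:290,::-1],None,fx=6,fy=6,interpolation=cv2.INTER_CUBIC),cv2.resize(im[165:205,150:240,::-1],None,fx=6,fy=6,interpolation=cv2.INTER_CUBIC)]))
E
```

```text
[0.67987808 0.0498046  0.23935257]
(174, 180, 8, 10)
(250, 148, 16, 8)
(226, 143, 21, 10)
(2, 10, 16, 10)
key top (array([0.44565537, 0.27594575, 0.07570463]), np.float64(0.0014983719923416306))
slot (array([0.46642179, 0.04261268, 0.04858929]), np.float64(0.0016893696102325063))
switch corner far,right,near,left [(array([523.,   5.,  48.]), np.float64(2.0444451485611483)), (array([428., -18.,  51.]), np.float64(5.402075270002162)), (array([406.,  75.,  45.]), np.float64(3.22751062825741)), (array([501.,  99.,  47.]), np.float64(0.5231172262792432))]
```

View pics/c6.png

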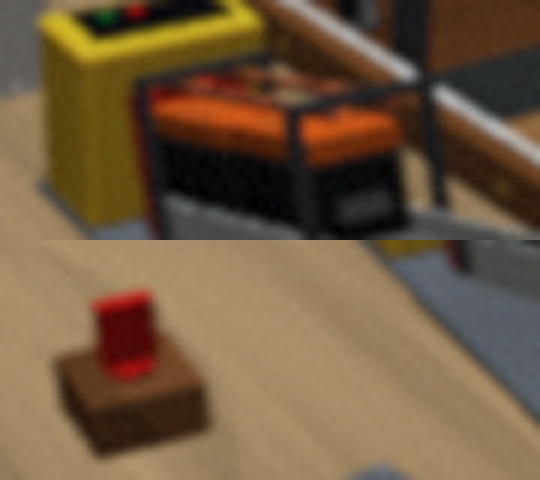

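Both packs lie end to end under the rails: the orange runs unbroken from (150,100) to (400,140) in the upper half. The key is upright and untouched at (125,330). Moving to the key.

Call:
move_arm(
  targets=[
    {"dx": -0.468,"dy": 0.452,"dz": 0,"rx": 0.1,"ry": -0.0078,"rz": 0},
    {"dx": -0.468,"dy": 0.452,"dz": 0,"rx": 0.1,"ry": -0.0078,"rz": 0},
    {"dx": -0.468,"dy": 0.452,"dz": 0,"rx": 0.1,"ry": -0.0078,"rz": 0},
    {"dx": -0.468,"dy": 0.452,"dz": 0,"rx": 0.1,"ry": -0.0078,"rz": 0},
    {"dx": -0.468,"dy": 0.452,"dz": 0,"rx": 0.1,"ry": -0.0078,"rz": 0},
    {"dx": -0.468,"dy": 0.452,"dz": 0,"rx": 0.1,"ry": -0.0078,"rz": 0},
    {"dx": -0.468,"dy": 0.452,"dz": 0,"rx": 0,"ry": 0,"rz": 0.335},
    {"dx": -0.468,"dy": 0.452,"dz": 0,"rx": 0,"ry": 0,"rz": 0.335},
    {"dx": -0.468,"dy": 0.452,"dz": 0,"rx": 0,"ry": 0,"rz": 0.335},
    {"dx": -0.468,"dy": 0.452,"dz": 0,"rx": 0,"ry": 0,"rz": 0.335},
  ],
)

```text
t: 26.75
tcp_pos: [0.5624, 0.1621, 0.2381]
tool_rot: [0.454, 0.891, -0.0, 0.0]
force: [0.1, -0.0, -0.2]
finger_gap: 1.0
gripper_force: 0.0
```

Call:
move_arm(
  targets=[
    {"dx": -0.468,"dy": 0.452,"dz": 0,"rx": 0,"ry": 0,"rz": 0.335},
    {"dx": -0.468,"dy": 0.452,"dz": 0,"rx": 0,"ry": 0,"rz": 0.335},
    {"dx": -0.468,"dy": 0.452,"dz": 0,"rx": 0,"ry": 0,"rz": 0.335},
    {"dx": -0.468,"dy": 0.452,"dz": 0,"rx": 0,"ry": 0,"rz": 0.335},
    {"dx": -0.468,"dy": 0.452,"dz": 0,"rx": 0,"ry": 0,"rz": 0.335},
    {"dx": -0.468,"dy": 0.452,"dz": -0.4,"rx": 0,"ry": 0,"rz": 0},
    {"dx": -0.468,"dy": 0.452,"dz": -0.8,"rx": 0,"ry": 0,"rz": 0},
    {"dx": -0.468,"dy": 0.452,"dz": -0.8,"rx": 0,"ry": 0,"rz": 0},
    {"dx": -0.468,"dy": 0.452,"dz": -0.8,"rx": 0,"ry": 0,"rz": 0},
    {"dx": -0.468,"dy": 0.452,"dz": -0.8,"rx": 0,"ry": 0,"rz": 0},
  ],
)

```text
t: 28.0
tcp_pos: [0.445, 0.2754, 0.1468]
tool_rot: [0.037, 0.999, -0.0, -0.0]
force: [0.8, -0.3, -0.8]
finger_gap: 0.999
gripper_force: 0.0
```

```bash
python3 - <<'E'
from h import *
s=sensors.sense();R=Ro.from_quat(s['tool_rot']).as_matrix();print(s['tcp_pos'],R[:,2],np.degrees(np.arctan2(R[1,1],R[0,1])),s['q'][5])
# rotor: bare-metal bright part and dark slot in first top picture
im=np.load('pics/top0.npy')[95:265,75:300];g=cv2.resize(cv2.cvtColor(im,cv2.COLOR_RGB2GRAY),None,fx=8,fy=8,interpolation=cv2.INTER_CUBIC)
x0,y0,x1,y1=[int(v/3.5*8) for v in(535,430,628,522)]
g=g[y0:y1,x0:x1]
def pw(c):return plane('top',(c.reshape(-1,2)+[x0,y0]+.5)/8-.5+[75,95],.051)[:,:2]*1000
for nm,m in(('metal',g>140),('disc',g<70)):
    cs=cv2.findContours(m.astype(np.uint8),cv2.RETR_CCOMP,cv2.CHAIN_APPROX_NONE)
    for c,h in zip(*(cs[0],cs[1][0])):
        if cv2.contourArea(c)>300:print(nm,'hole' if h[3]>=0 else 'outer',cv2.contourArea(c),cv2.minAreaRect(pw(c).astype(np.float32)))
E
```

```text
[0.44496668 0.27541515 0.14679118] [-3.77642590e-04 -2.44955777e-04 -9.99999899e-01] 85.76179637571545 -1.1561694122171344
metal outer 11690.0 ((466.05621337890625, 42.09574508666992), (43.85436248779297, 35.48490905761719), 13.62260913848877)
disc outer 709.5 ((439.96258544921875, 35.80661392211914), (4.353573322296143, 23.46287727355957), 13.64367961883545)
disc outer 1514.5 ((465.51629638671875, 41.91404342651367), (20.047712326049805, 8.050446510314941), 12.652628898620605)
disc outer 2503.0 ((460.7729797363281, 65.80406188964844), (37.815975189208984, 8.866305351257324), 13.466815948486328)
disc outer 2114.0 ((470.2218017578125, 18.43710708618164), (34.962310791015625, 7.9863996505737305), 12.609565734863281)
disc outer 751.5 ((491.27166748046875, 48.17142105102539), (4.687403202056885, 23.31334686279297), 9.149090766906738)
```

Call:
move_arm(
  targets=[
    {"dx": 0.01,"dy": 0.01,"dz": -0.86,"rx": 0,"ry": 0,"rz": 0},
    {"dx": 0.01,"dy": 0.01,"dz": -0.86,"rx": 0,"ry": 0,"rz": 0},
    {"dx": 0,"dy": 0,"dz": -0.86,"rx": 0,"ry": 0,"rz": 0},
    {"dx": 0,"dy": 0,"dz": -0.86,"rx": 0,"ry": 0,"rz": 0},
    {"dx": 0,"dy": 0,"dz": -0.66,"rx": 0,"ry": 0,"rz": 0},
    {"dx": 0,"dy": 0,"dz": 0,"rx": 0,"ry": 0,"rz": 0},
    {"dx": 0,"dy": 0,"dz": 0,"rx": 0,"ry": 0,"rz": 0},
    {"dx": 0,"dy": 0,"dz": 0,"rx": 0,"ry": 0,"rz": 0},
    {"dx": 0,"dy": 0,"dz": 0,"rx": 0,"ry": 0,"rz": 0},
    {"dx": 0,"dy": 0,"dz": 0,"rx": 0,"ry": 0,"rz": 0},
  ],
)

```text
t: 29.25
tcp_pos: [0.4465, 0.2757, 0.0458]
tool_rot: [0.035, 0.999, 0.0, 0.0]
force: [-0.7, -0.2, 0.3]
finger_gap: 0.999
gripper_force: 0.0
```

Call:
move_arm(
  targets=[
    {"dx": 0,"dy": 0,"dz": 0,"rx": 0,"ry": 0,"rz": 0},
    {"dx": 0,"dy": 0,"dz": 0,"rx": 0,"ry": 0,"rz": 0},
    {"dx": 0,"dy": 0,"dz": 0,"rx": 0,"ry": 0,"rz": 0},
    {"dx": 0,"dy": 0,"dz": 0,"rx": 0,"ry": 0,"rz": 0},
    {"dx": 0,"dy": 0,"dz": 0,"rx": 0,"ry": 0,"rz": 0},
    {"dx": 0,"dy": 0,"dz": 0,"rx": 0,"ry": 0,"rz": 0},
    {"dx": 0,"dy": 0,"dz": 0,"rx": 0,"ry": 0,"rz": 0},
    {"dx": 0,"dy": 0,"dz": 0,"rx": 0,"ry": 0,"rz": 0},
    {"dx": 0,"dy": 0,"dz": 0,"rx": 0,"ry": 0,"rz": 0},
    {"dx": 0,"dy": 0,"dz": 0,"rx": 0,"ry": 0,"rz": 0},
  ],
  claw=0,
  newtons=60,
)

```text
t: 30.5
tcp_pos: [0.4471, 0.2786, 0.046]
tool_rot: [0.037, 0.999, 0.003, 0.001]
force: [-1.4, 10.6, 3.1]
finger_gap: 0.124
gripper_force: 61.1
```

Call:
move_arm(
  targets=[
    {"dx": 0,"dy": 0.06,"dz": 0,"rx": 0,"ry": 0,"rz": 0},
    {"dx": 0,"dy": 0.06,"dz": 0,"rx": 0,"ry": 0,"rz": 0},
    {"dx": 0,"dy": 0,"dz": 0.2,"rx": 0,"ry": 0,"rz": 0},
    {"dx": 0,"dy": 0,"dz": 0.5,"rx": 0,"ry": 0,"rz": 0},
    {"dx": 0,"dy": 0,"dz": 0.8,"rx": 0,"ry": 0,"rz": 0},
    {"dx": 0,"dy": 0,"dz": 1,"rx": 0,"ry": 0,"rz": 0},
    {"dx": 0,"dy": 0,"dz": 0.9,"rx": 0,"ry": 0,"rz": 0},
    {"dx": 0,"dy": 0,"dz": 0,"rx": 0,"ry": 0,"rz": 0},
    {"dx": 0,"dy": 0,"dz": 0,"rx": 0,"ry": 0,"rz": 0},
    {"dx": 0,"dy": 0,"dz": 0,"rx": 0,"ry": 0,"rz": 0},
  ],
)

```text
t: 31.75
tcp_pos: [0.4454, 0.2781, 0.1293]
tool_rot: [0.035, 0.999, -0.001, -0.001]
force: [-0.2, 0.5, -0.1]
finger_gap: 0.131
gripper_force: 61.1
```

```bash
python3 - <<'E'
from h import *
s=sensors.sense();R=Ro.from_quat(s['tool_rot']).as_matrix();print(s['tcp_pos'],R[:,2],np.degrees(np.arctan2(R[1,1],R[0,1])))
P=s['tcp_pos']+[0,0,.015];print('expected key px side: point,blade tip',proj('side',[P,P-[0,0,.053],P-[0,0,.031]]))
for n in('side','top'):
    im=cams.snapshot(n);np.save(f'pics/{n}6.npy',im)
    for c in blobs(im,(0,150,60),(6,255,255),15): print(n,cv2.boundingRect(c))
im=np.load('pics/side6.npy')
cv2.imwrite('pics/c7.png',cv2.resize(im[120:210,130:220,::-1],None,fx=6,fy=6,interpolation=cv2.INTER_CUBIC))
E
```

```text
[0.44542496 0.27811065 0.12934987] [-0.00235803 -0.00108953 -0.99999663] 85.95457505393836
expected key px side: point,blade tip [[168.25011408 154.99679052]
 [169.73278929 170.15428205]
 [169.12613622 163.93918258]]
side (333, 356, 23, 28)
side (451, 317, 61, 46)
side (124, 188, 8, 21)
side (163, 151, 11, 15)
side (27, 116, 42, 12)
top (470, 354, 16, 30)
top (123, 289, 28, 18)
top (479, 227, 33, 58)
top (119, 119, 15, 36)
top (430, 112, 8, 7)
top (488, 110, 24, 50)
```

View pics/c7.png

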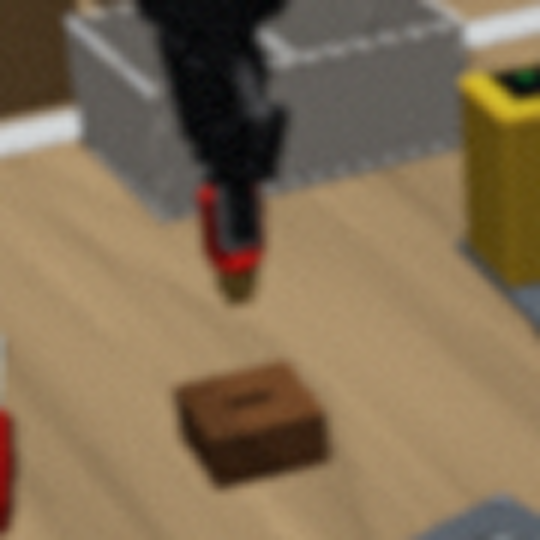

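The key hangs straight in the fingers, collar at (232,265) and blade tip at (238,298), as predicted. Moving over the slot.

Call:
move_arm(
  targets=[
    {"dx": 0.085,"dy": -0.944,"dz": 0,"rx": 0,"ry": 0,"rz": 0.057},
    {"dx": 0.085,"dy": -0.944,"dz": 0,"rx": 0,"ry": 0,"rz": 0.057},
    {"dx": 0.085,"dy": -0.944,"dz": 0,"rx": 0,"ry": 0,"rz": 0.057},
    {"dx": 0.085,"dy": -0.944,"dz": 0,"rx": 0,"ry": 0,"rz": 0.057},
    {"dx": 0.085,"dy": -0.944,"dz": 0,"rx": 0,"ry": 0,"rz": 0.057},
    {"dx": 0.085,"dy": -0.944,"dz": 0,"rx": 0,"ry": 0,"rz": 0.057},
    {"dx": 0.085,"dy": -0.944,"dz": 0,"rx": 0,"ry": 0,"rz": 0.057},
    {"dx": 0.085,"dy": -0.944,"dz": 0,"rx": 0,"ry": 0,"rz": 0.057},
    {"dx": 0.085,"dy": -0.944,"dz": 0,"rx": 0,"ry": 0,"rz": 0.057},
    {"dx": 0.085,"dy": -0.944,"dz": 0,"rx": 0,"ry": 0,"rz": 0.057},
  ],
)

```text
t: 33.1
tcp_pos: [0.4673, 0.0419, 0.1299]
tool_rot: [-0.114, 0.993, 0.0, -0.0]
force: [-0.1, -0.6, -0.5]
finger_gap: 0.13
gripper_force: 61.0
```

Call:
move_arm(
  targets=[
    {"dx": 0,"dy": 0,"dz": -0.5,"rx": 0,"ry": 0,"rz": 0},
    {"dx": 0,"dy": 0,"dz": -0.5,"rx": 0,"ry": 0,"rz": 0},
    {"dx": 0,"dy": 0,"dz": 0,"rx": 0,"ry": 0,"rz": 0},
    {"dx": 0,"dy": 0,"dz": 0,"rx": 0,"ry": 0,"rz": 0},
    {"dx": 0,"dy": 0,"dz": 0,"rx": 0,"ry": 0,"rz": 0},
    {"dx": 0,"dy": 0,"dz": 0,"rx": 0,"ry": 0,"rz": 0},
    {"dx": 0,"dy": 0,"dz": 0,"rx": 0,"ry": 0,"rz": 0},
    {"dx": 0,"dy": 0,"dz": 0,"rx": 0,"ry": 0,"rz": 0},
    {"dx": 0,"dy": 0,"dz": 0,"rx": 0,"ry": 0,"rz": 0},
    {"dx": 0,"dy": 0,"dz": 0,"rx": 0,"ry": 0,"rz": 0},
  ],
)

```text
t: 34.35
tcp_pos: [0.4675, 0.0426, 0.1054]
tool_rot: [-0.114, 0.994, -0.0, 0.0]
force: [0.5, -0.1, 0.6]
finger_gap: 0.132
gripper_force: 61.1
```

```bash
python3 - <<'E'
from h import *
s=sensors.sense();R=Ro.from_quat(s['tool_rot']).as_matrix();print(s['tcp_pos'],R[:,2],np.degrees(np.arctan2(R[1,1],R[0,1])),s['q'][5])
im=cams.snapshot('side');np.save('pics/side7.npy',im)
P=s['tcp_pos'];print(proj('side',[P-[0,0,.038],[.466,.042,.051]]))
cv2.imwrite('pics/c8.png',cv2.resize(im[150:245,170:260,::-1],None,fx=6,fy=6,interpolation=cv2.INTER_CUBIC))
E
```

```text
[0.46749235 0.04258924 0.10537478] [ 4.58265457e-05 -1.11150659e-06 -9.99999999e-01] 103.05058926500638 -1.9464508217898004
[[212.41107103 209.57746584]
 [212.24006828 214.64433818]]
```

View pics/c8.png

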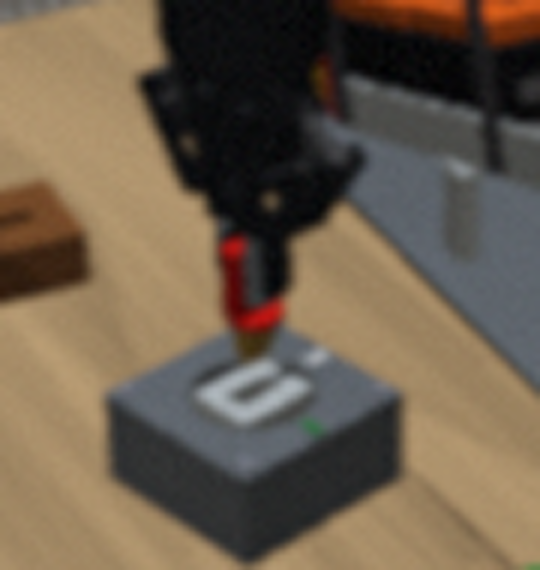

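The blade tip at (255,357) is right above the slot at (252,388), matching the projections. Inserting.

Call:
move_arm(
  targets=[
    {"dx": -0.04,"dy": -0.02,"dz": -0.25,"rx": 0,"ry": 0,"rz": 0},
    {"dx": 0,"dy": 0,"dz": -0.25,"rx": 0,"ry": 0,"rz": 0},
    {"dx": 0,"dy": 0,"dz": -0.2,"rx": 0,"ry": 0,"rz": 0},
    {"dx": 0,"dy": 0,"dz": -0.2,"rx": 0,"ry": 0,"rz": 0},
    {"dx": 0,"dy": 0,"dz": -0.2,"rx": 0,"ry": 0,"rz": 0},
    {"dx": 0,"dy": 0,"dz": -0.2,"rx": 0,"ry": 0,"rz": 0},
    {"dx": 0,"dy": 0,"dz": -0.15,"rx": 0,"ry": 0,"rz": 0},
    {"dx": 0,"dy": 0,"dz": 0,"rx": 0,"ry": 0,"rz": 0},
    {"dx": 0,"dy": 0,"dz": 0,"rx": 0,"ry": 0,"rz": 0},
    {"dx": 0,"dy": 0,"dz": 0,"rx": 0,"ry": 0,"rz": 0},
  ],
)

```text
t: 35.65
tcp_pos: [0.4666, 0.0421, 0.0693]
tool_rot: [-0.114, 0.994, -0.0, 0.0]
force: [-0.6, -0.5, 0.4]
finger_gap: 0.127
gripper_force: 61.1
```

Call:
move_arm(
  targets=[
    {"dx": 0,"dy": 0,"dz": -0.06,"rx": 0,"ry": 0,"rz": 0},
    {"dx": 0,"dy": 0,"dz": -0.06,"rx": 0,"ry": 0,"rz": 0},
    {"dx": 0,"dy": 0,"dz": -0.06,"rx": 0,"ry": 0,"rz": 0},
    {"dx": 0,"dy": 0,"dz": -0.05,"rx": 0,"ry": 0,"rz": 0},
    {"dx": 0,"dy": 0,"dz": -0.05,"rx": 0,"ry": 0,"rz": 0},
    {"dx": 0,"dy": 0,"dz": 0,"rx": 0,"ry": 0,"rz": 0},
    {"dx": 0,"dy": 0,"dz": 0,"rx": 0,"ry": 0,"rz": 0},
    {"dx": 0,"dy": 0,"dz": 0,"rx": 0,"ry": 0,"rz": 0},
    {"dx": 0,"dy": 0,"dz": 0,"rx": 0,"ry": 0,"rz": 0},
    {"dx": 0,"dy": 0,"dz": 0,"rx": 0,"ry": 0,"rz": 0},
  ],
)

```text
t: 36.9
tcp_pos: [0.4665, 0.0422, 0.0641]
tool_rot: [-0.114, 0.993, -0.0, 0.001]
force: [-3.2, 0.7, 19.7]
finger_gap: 0.133
gripper_force: 64.4
```

The collar seats at 64 mm (65 expected) with 20 N. Easing the press slightly and turning clockwise.

Call:
move_arm(
  targets=[
    {"dx": 0,"dy": 0,"dz": 0.05,"rx": 0,"ry": 0,"rz": -0.2},
    {"dx": 0,"dy": 0,"dz": 0,"rx": 0,"ry": 0,"rz": -0.27},
    {"dx": 0,"dy": 0,"dz": 0,"rx": 0,"ry": 0,"rz": -0.27},
    {"dx": 0,"dy": 0,"dz": 0,"rx": 0,"ry": 0,"rz": -0.27},
    {"dx": 0,"dy": 0,"dz": 0,"rx": 0,"ry": 0,"rz": -0.27},
    {"dx": 0,"dy": 0,"dz": 0,"rx": 0,"ry": 0,"rz": -0.27},
    {"dx": 0,"dy": 0,"dz": 0,"rx": 0,"ry": 0,"rz": -0.27},
    {"dx": 0,"dy": 0,"dz": 0,"rx": 0,"ry": 0,"rz": -0.27},
    {"dx": 0,"dy": 0,"dz": 0,"rx": 0,"ry": 0,"rz": -0.27},
    {"dx": 0,"dy": 0,"dz": 0,"rx": 0,"ry": 0,"rz": -0.2},
  ],
)

```text
t: 38.15
tcp_pos: [0.466, 0.0413, 0.0642]
tool_rot: [0.529, 0.849, -0.001, 0.0]
force: [-3.2, -4.6, 10.2]
finger_gap: 0.131
gripper_force: 62.7
```

```bash
python3 - <<'E'
from h import *
s=sensors.sense();R=Ro.from_quat(s['tool_rot']).as_matrix();print(s['tcp_pos'],np.degrees(np.arctan2(R[1,1],R[0,1])),s['q'][5],s['force'],s['ft_torque'])
E
```

```text
[0.46596145 0.04134329 0.06420533] 26.159342320443557 -0.6041033934019089 [-3.19888152 -4.56284049 10.1990556 ] [-0.88841133  0.58745273  0.05270444]
```

Call:
move_arm(
  targets=[
    {"dx": 0,"dy": 0,"dz": 0,"rx": 0,"ry": 0,"rz": -0.07},
    {"dx": 0,"dy": 0,"dz": 0,"rx": 0,"ry": 0,"rz": -0.07},
    {"dx": 0,"dy": 0,"dz": 0,"rx": 0,"ry": 0,"rz": -0.07},
    {"dx": 0,"dy": 0,"dz": 0,"rx": 0,"ry": 0,"rz": -0.07},
    {"dx": 0,"dy": 0,"dz": 0,"rx": 0,"ry": 0,"rz": -0.07},
    {"dx": 0,"dy": 0,"dz": 0,"rx": 0,"ry": 0,"rz": -0.05},
    {"dx": 0,"dy": 0,"dz": 0,"rx": 0,"ry": 0,"rz": 0},
    {"dx": 0,"dy": 0,"dz": 0,"rx": 0,"ry": 0,"rz": 0},
    {"dx": 0,"dy": 0,"dz": 0,"rx": 0,"ry": 0,"rz": 0},
    {"dx": 0,"dy": 0,"dz": 0,"rx": 0,"ry": 0,"rz": 0},
  ],
)

```text
t: 39.4
tcp_pos: [0.4657, 0.0415, 0.0641]
tool_rot: [0.613, 0.79, -0.001, -0.0]
force: [-2.7, -4.3, 9.3]
finger_gap: 0.133
gripper_force: 63.0
```

```bash
python3 - <<'E'
from h import *
s=sensors.sense();R=Ro.from_quat(s['tool_rot']).as_matrix();print(s['tcp_pos'],np.degrees(np.arctan2(R[1,1],R[0,1])),s['q'][5],s['force'],s['ft_torque'])
E
```

```text
[0.46571673 0.04149657 0.0641094 ] 14.439192660495562 -0.3992681574124086 [-2.70771428 -4.30183254  9.26262635] [-0.5575924   0.52476088  0.37510859]
```

Call:
move_arm(
  targets=[
    {"dx": 0,"dy": 0,"dz": 0,"rx": 0,"ry": 0,"rz": -0.05},
    {"dx": 0,"dy": 0,"dz": 0,"rx": 0,"ry": 0,"rz": -0.05},
    {"dx": 0,"dy": 0,"dz": 0,"rx": 0,"ry": 0,"rz": -0.05},
    {"dx": 0,"dy": 0,"dz": 0,"rx": 0,"ry": 0,"rz": 0},
    {"dx": 0,"dy": 0,"dz": 0,"rx": 0,"ry": 0,"rz": 0},
    {"dx": 0,"dy": 0,"dz": 0,"rx": 0,"ry": 0,"rz": 0},
    {"dx": 0,"dy": 0,"dz": 0,"rx": 0,"ry": 0,"rz": 0},
    {"dx": 0,"dy": 0,"dz": 0,"rx": 0,"ry": 0,"rz": 0},
    {"dx": 0,"dy": 0,"dz": 0,"rx": 0,"ry": 0,"rz": 0},
    {"dx": 0,"dy": 0,"dz": 0,"rx": 0,"ry": 0,"rz": 0},
  ],
)

```text
t: 40.65
tcp_pos: [0.4654, 0.0418, 0.0641]
tool_rot: [0.642, 0.766, -0.001, -0.0]
force: [-2.5, -2.4, 9.1]
finger_gap: 0.129
gripper_force: 64.1
```

```bash
python3 - <<'E'
from h import *
s=sensors.sense();R=Ro.from_quat(s['tool_rot']).as_matrix();print(s['tcp_pos'],np.degrees(np.arctan2(R[1,1],R[0,1])),s['q'][5],s['force'],s['ft_torque'])
E
```

```text
[0.46543073 0.04184283 0.06409409] 10.063032078236837 -0.3221420876570711 [-2.49817852 -2.40587844  9.10609849] [-0.17371103  0.60083005  0.83205966]
```

Torque climbs steadily to 0.83 N m, so the rotor is at its stop. Easing off the wind-up by 3°, which is within the play, then opening.

Call:
move_arm(
  targets=[
    {"dx": 0,"dy": 0,"dz": 0,"rx": 0,"ry": 0,"rz": 0},
    {"dx": 0,"dy": 0,"dz": 0,"rx": 0,"ry": 0,"rz": 0},
    {"dx": 0,"dy": 0,"dz": 0,"rx": 0,"ry": 0,"rz": 0},
    {"dx": 0,"dy": 0,"dz": 0,"rx": 0,"ry": 0,"rz": 0},
    {"dx": 0,"dy": 0,"dz": 0,"rx": 0,"ry": 0,"rz": 0},
    {"dx": 0,"dy": 0,"dz": 0,"rx": 0,"ry": 0,"rz": 0},
    {"dx": 0,"dy": 0,"dz": 0,"rx": 0,"ry": 0,"rz": 0.05},
    {"dx": 0,"dy": 0,"dz": 0,"rx": 0,"ry": 0,"rz": 0.05},
    {"dx": 0,"dy": 0,"dz": 0,"rx": 0,"ry": 0,"rz": 0},
    {"dx": 0,"dy": 0,"dz": 0,"rx": 0,"ry": 0,"rz": 0},
  ],
)

```text
t: 41.9
tcp_pos: [0.4654, 0.0419, 0.0641]
tool_rot: [0.623, 0.782, -0.001, -0.0]
force: [-2.6, -2.1, 8.9]
finger_gap: 0.126
gripper_force: 63.1
```

Call:
move_arm(
  targets=[
    {"dx": 0,"dy": 0,"dz": 0,"rx": 0,"ry": 0,"rz": 0},
    {"dx": 0,"dy": 0,"dz": 0,"rx": 0,"ry": 0,"rz": 0},
    {"dx": 0,"dy": 0,"dz": 0,"rx": 0,"ry": 0,"rz": 0},
    {"dx": 0,"dy": 0,"dz": 0,"rx": 0,"ry": 0,"rz": 0},
    {"dx": 0,"dy": 0,"dz": 0,"rx": 0,"ry": 0,"rz": 0},
    {"dx": 0,"dy": 0,"dz": 0.2,"rx": 0,"ry": 0,"rz": 0},
    {"dx": 0,"dy": 0,"dz": 0.6,"rx": 0,"ry": 0,"rz": 0},
    {"dx": 0,"dy": 0,"dz": 1,"rx": 0,"ry": 0,"rz": 0},
    {"dx": 0,"dy": 0,"dz": 1,"rx": 0,"ry": 0,"rz": 0},
    {"dx": 0,"dy": 0,"dz": 1,"rx": 0,"ry": 0,"rz": 0},
  ],
  claw=100,
)

```text
t: 43.15
tcp_pos: [0.4663, 0.0422, 0.1594]
tool_rot: [0.624, 0.781, 0.0, 0.0]
force: [1.2, -0.3, -0.6]
finger_gap: 0.995
gripper_force: 0.0
```

Call:
move_arm(
  targets=[
    {"dx": 0,"dy": 0.9,"dz": 0.5,"rx": 0,"ry": 0,"rz": 0},
    {"dx": 0,"dy": 0.9,"dz": 0.5,"rx": 0,"ry": 0,"rz": 0},
    {"dx": 0,"dy": 0.9,"dz": 0,"rx": 0,"ry": 0,"rz": 0},
    {"dx": 0,"dy": 0.9,"dz": 0,"rx": 0,"ry": 0,"rz": 0},
    {"dx": 0,"dy": 0.9,"dz": 0,"rx": 0,"ry": 0,"rz": 0},
    {"dx": 0,"dy": 0.9,"dz": 0,"rx": 0,"ry": 0,"rz": 0},
    {"dx": 0,"dy": 0.9,"dz": 0,"rx": 0,"ry": 0,"rz": 0},
    {"dx": 0,"dy": 0.9,"dz": 0,"rx": 0,"ry": 0,"rz": 0},
    {"dx": 0,"dy": 0.9,"dz": 0,"rx": 0,"ry": 0,"rz": 0},
    {"dx": 0,"dy": 0,"dz": 0,"rx": 0,"ry": 0,"rz": 0},
  ],
)

```text
t: 44.4
tcp_pos: [0.4662, 0.2457, 0.1836]
tool_rot: [0.623, 0.782, 0.0, 0.0]
force: [-0.3, -1.1, 1.2]
finger_gap: 0.997
gripper_force: 0.0
```

```bash
python3 - <<'E'
from h import *
im=cams.snapshot('top');sd=cams.snapshot('side');np.save('pics/top8.npy',im)
for c in blobs(im,(50,120,80),(75,255,255),60): print('green',rect(c,'top',.062))
S=lambda x:cv2.resize(x[:,:,::-1],(395,395),interpolation=cv2.INTER_CUBIC)
cv2.imwrite('pics/c9.png',np.hstack([S(im[170:270,200:300]),S(sd[130:240,180:290])]))
E
```

```text
green [ 455.4 -181.9   97.4   54.4   11.3]
```

View pics/c9.png

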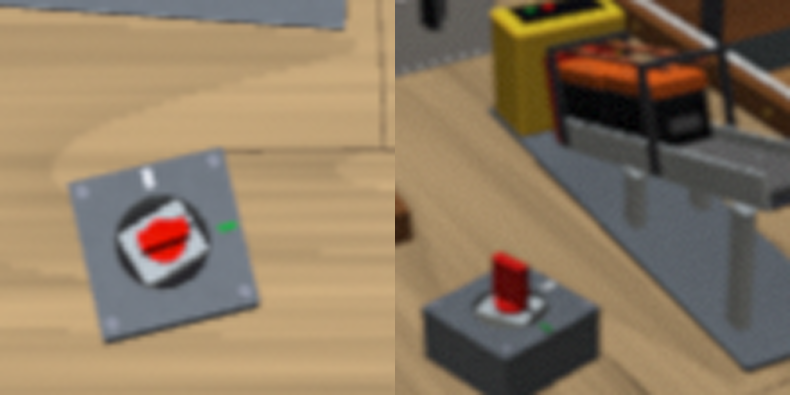

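The key stands upright in the switch, with the rotor's long side at about -57° (-58° is fully on). Both packs sit at the stop, and the green pack has not moved.

```bash
python3 - <<'E'
from station import order
print(order.sign_off())
E
```

```text
the job is handed in; nothing more can be done
None
```

I handed the job in at about 44 s: both packs are down against the red stop and each other, and the key is fully home, turned clockwise to on and released. The last pictures show the charged pack has not moved; the hand-in returned no verdict.

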